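# Fetch the spare honing plate for the worn one

### The job

The honing plate lying on the glass slab is worn out: lift the flap of the plate case of the same colour right up and leave it standing open, draw the spare plate out of its slot, and hold it still, upright as it stood, straight over the middle of the worn plate, with about 10 cm clear between them, so that the two can be compared. Finish while holding the spare there in the gripper: do not put it down or let go. Keep the other case shut, do not shift the old plates, the jar or the chisel.

Things in the scene. Friction and masses are not known exactly. Their poses are not given: they have to be found in the camera images.
- case_blue: open plywood case, 150 (x) x 130 (y) x 75 mm tall with 6 mm walls and floor, fixed to the bench, closed on top by the blue flap; origin at the centre of its underside, z up; its +x side carries the hinge, the flap handle is near its -x side; its yaw varies by up to 0.3 rad. Inside, across the middle, a wooden slot 20 mm deep (top 26 mm above the bench) holds the blue spare plate standing on edge; the rest of the inside is empty
- flap_blue (a joint): blue flap (150 x 130 x 8 mm, 150 g) of case_blue: 0 rad shut, 1.57 upright, 1.9 fully open leaning back past its hinge; hinged along the case's y axis at the far (+x) rim, its stiff hinge stays where it is left (about 2 N of lift at the handle moves it). It must stand at 1.5 or more for a gripper to reach in
- flap_blue_handle (a point): middle of the round bar handle on the blue flap; the bar is a dark steel bar some 65 mm long, parallel to the hinge, 35 mm clear above the flap's face; when shut it is 118 mm above the bench; it lies 136 mm from the hinge along the flap and 43 mm above the hinge
- flap_blue_hinge (a point): point on the hinge line of the blue flap, mid-width, 75 mm above the bench; fixed, though its axes turn with the flap
- spare_blue_center (a point): centre of the blue spare honing plate: blue plastic plate with bright steel faces, 10 mm thick (its x) x 90 mm long (its y) x 55 mm tall (its z, up), 120 g, standing on edge in the slot of case_blue, hidden while the flap is shut; thin direction along the case's x; its centre is 33.5 mm and its top edge 61 mm above the bench; it pulls straight up with about 1.5 mm play to each face
- old_blue: old honing plate, blue rim round a dull dark steel face, 55 (x) x 90 (y) x 10 mm, 120 g, loose, lying flat on the honing station, either on the glass slab or on the wooden rest; origin at the centre of its underside
- case_orange: open plywood case, 150 (x) x 130 (y) x 75 mm tall with 6 mm walls and floor, fixed to the bench, closed on top by the orange flap; origin at the centre of its underside, z up; its +x side carries the hinge, the flap handle is near its -x side; its yaw varies by up to 0.3 rad. Inside, across the middle, a wooden slot 20 mm deep (top 26 mm above the bench) holds the orange spare plate standing on edge; the rest of the inside is empty
- flap_orange (a joint): orange flap (150 x 130 x 8 mm, 150 g) of case_orange: 0 rad shut, 1.57 upright, 1.9 fully open leaning back past its hinge; hinged along the case's y axis at the far (+x) rim, its stiff hinge stays where it is left (about 2 N of lift at the handle moves it). It must stand at 1.5 or more for a gripper to reach in
- flap_orange_handle (a point): middle of the round bar handle on the orange flap; the bar is a dark steel bar some 65 mm long, parallel to the hinge, 35 mm clear above the flap's face; when shut it is 118 mm above the bench; it lies 136 mm from the hinge along the flap and 43 mm above the hinge
- flap_orange_hinge (a point): point on the hinge line of the orange flap, mid-width, 75 mm above the bench; fixed, though its axes turn with the flap
- spare_orange_center (a point): centre of the orange spare honing plate: orange plastic plate with bright steel faces, 10 mm thick (its x) x 90 mm long (its y) x 55 mm tall (its z, up), 120 g, standing on edge in the slot of case_orange, hidden while the flap is shut; thin direction along the case's x; its centre is 33.5 mm and its top edge 61 mm above the bench; it pulls straight up with about 1.5 mm play to each face
- old_orange: old honing plate, orange rim round a dull dark steel face, 55 (x) x 90 (y) x 10 mm, 120 g, loose, lying flat on the honing station, either on the glass slab or on the wooden rest; origin at the centre of its underside
- glass_center (a point): centre of the top of the green glass slab (96 x 110 mm) on the far half of the honing station, 14 mm above the bench; the plate lying here is the worn-out one. The station is a fixed pale board 220 (x) x 120 x 8 mm; axes are the station's, yaw up to 0.2 rad
- rest_center (a point): centre of the top of the dark wooden rest (96 x 110 mm) on the near half of the honing station, 14 mm above the bench; the plate lying here is still good
- jar: closed amber glass jar with black lid, radius 29 mm, 75 mm tall, loose, standing beyond the station; origin at the centre of its underside
- chisel: chisel lying on the bench beyond the station, about 180 mm long along its x and 22 mm high, loose; origin below its middle on the bench
- spare_blue: the same blue spare plate, origin at the middle of its lower edge, 27.5 mm below its centre when upright
- spare_orange: the same orange spare plate, origin at the middle of its lower edge, 27.5 mm below its centre when upright
Things that resemble listed ones, but are neither listed nor needed, are in the scene too. What is shaped like the case_blue but pink or yellow is not meant.

How it is judged:
By the outcome, as a careful person would: the job done as asked, in the order asked, and still so for the second after the job is handed in, while the arm keeps its last pose, push and grip.
It also fails if it takes over 61 s, if anything falls off the work surface, if the arm or the gripper's body presses on something with over 40 N, if the wrist force passes 120 N, or if a joint passes its speed limit or range.

### The arm

A 7-joint arm with a two-finger parallel gripper is mounted at the origin on the work surface. World frame = base frame: x ahead of the robot, y to its left, z up, the work surface at z = 0. Lengths are in m, angles in rad, forces in N, time in s.
With the tool pointing down it reaches from about 0.35 to 0.9 m from the base axis. Payload 8.1 kg.
Tool frame: the origin (TCP) lies midway between the tips of the shut fingers; the grasp point (between the pads) lies 19 mm behind it; z points along the fingers, y is the line along which they close (so a half turn about z gives the same grasp; the last joint's range is limited). The gripper opens to 92 mm and grips with 3 to 60 N. Pads are 19 mm wide; open, the fingers measure 130 mm over their backs; the gripper's body (75 mm by 190 mm) begins 47 mm behind the grasp point.
Start: joints at [1.1, 0.434, 0.025, 1.573, -0.012, 1.134, -0.075], TCP at [0.225, -0.583, 0.227] pointing down, gripper open.
Joint ranges: [-2.62, 2.62], [-0.44, 2.09], [-1.27, 1.32], [0.08, 2.57], [-1.32, 4.46], [0.12, 2], [-2.74, 2.74]. Speed limits (rad/s): [2.22, 2.22, 3.01, 3.01, 3.14, 3.14, 3.14].

### API

Orientations are given as a rotation vector (axis times angle).
In Python, from cell import arm gives the robot as it stands.
- The arm moves only by the tool move_arm, never from a script. Its argument "motion" is a list of rows, each an object of numbers: "tx", "ty", "tz": the shift along the tool's x, y, z normalised to -1 to 1, where 1 is 1000 mm; "twist": the turn about the tool's z normalised to -1 to 1, where 1 is pi/2 rad. In form: [{"tx": .., "ty": .., "tz": .., "twist": ..}, ...]. A call has 1 to 12 rows; each row shifts and turns the commanded pose from where the row before left it, along the tool's axes as they then stand; what a row does not reach is not made up. A row lasts 1/10 s, in which the tool goes at most 50 mm and 8.59 degrees, less where a joint would pass 70% of its speed; a pose out of reach is approached as far as the arm can. A call with a number of a shift or a turn outside -1 to 1 is refused whole. A call with a gripper value outside its range is refused whole. "gripper" is the gripper's target within -1 to 1 (shut at 1, half-way at 0, fully open at -1), set as the call begins (left out, the last holds). The fingers move at their own pace and stop on an object; "squeeze" is the grip in N (left out, the last holds). Time passes only in rows, so rows that do not move let the fingers close. It gives the time, the measured TCP pose, the force, the opening and the grip force at its end, in the units of the state.
- arm.observe(): the state, without advancing time (a new reading comes with each control period).
- arm.get_image(name): name is "scene" or "top" or "wrist"; returns the picture (400x640x3 uint8, red, green, blue); there is no depth.
- arm.calibration(name): a dict with "K" (3x3 intrinsics, pixels), "T" (4x4, takes a point from camera to world coordinates). Camera axes: x right, y down, z forward; pixel columns grow to the right and rows downward; lengths in m; the calibration is good to about 2 mm. A picture is of the moment at which its call begins: read the wrist's pose just before it. calibration takes no time and is no camera call; for the wrist camera it gives the pose at the moment of the call.
- arm.sign_off(): hands the job in; it is judged then, once.
Trained networks look in the newest picture that a camera, given by its name, has taken for a name from the list of things; names that differ only in an ending like _2 or _b are one class to them, and where a whole thing is asked for, a point or a joint stands for the part that bears it (a point fixed in the world has none). Each returns a list of dicts, best first, with "conf" (0 to 1); they miss things now and then, are a little off and sometimes report something else, mostly with a low value. They report only what shows in the picture. A call takes as long as a camera call. They do not tell look-alikes from the thing itself.
- arm.look_for(camera, query): "point" ([column, row] as shares, 0 to 1, of the picture: columns of its width, rows of its height, amid what is visible of it).
- arm.regions_of(camera, query): "region" (400x640 bool, what is visible of it) and "point" ([column, row] as shares, 0 to 1, of the picture: columns of its width, rows of its height, amid what is visible of it).
- arm.place_of(camera, query): "point" ([column, row] as shares, 0 to 1, of the picture: columns of its width, rows of its height: a listed point, or the origin of a listed thing).
The state is a dict: "clock": time; "joints": joint angles; "dq": joint speeds; "joint_efforts": joint torques, N m; "position": TCP position; "ee_rot": TCP orientation; "force": force on the tool from outside, world axes, zero at the start; "ft_torque": the same for the moment, N m; "width": opening from 0.0 (shut) to 1.0 (fully open); "gripper_force": force on a finger pad.
Only numpy, scipy, OpenCV 4.12 (cv2) and the standard library are available. Lean on these libraries where they do the work, as an engineer would, in place of code of your own. Each camera call takes 0.05 s, during which the arm holds its last target. There are 200 camera calls.

## Working session

There is one attempt and no reset: what is moved stays moved. The work goes in short steps, Python scripts to look and compute and a tool call to move; the robot and the scene stay as the last step left them, time stands still between calls to the robot, and variables do not carry over. Pictures are saved under pics/ and viewed, at most 10 in all, crops included, and the job is handed in when it is done.

Besides the shell and the picture viewer there is one more tool, called after ">>>" as a command line: name --argument value ..., lists and objects as JSON in quotes. move_arm: Moves the arm, as the interface text tells. Scaled input: -1 to 1 covers 1000 mm each way for a shift and pi/2 rad each way for a turn. Its arguments: {"type":"object","properties":{"motion":{"type":"array","items":{"type":"object","properties":{"tx":{"type":"number"},"ty":{"type":"number"},"tz":{"type":"number"},"twist":{"type":"number"}}}},"gripper":{"type":"number"},"squeeze":{"type":"number"}},"required":["motion"]}

```bash
mkdir -p pics; cat > h.py <<'E'
import numpy as np,cv2
from cell import arm
def ray(cam,uv,z):
    c=arm.calibration(cam);K=np.array(c["K"]);T=np.array(c["T"])
    d=T[:3,:3]@np.linalg.solve(K,[uv[0],uv[1],1]);o=T[:3,3]
    return o+d*(z-o[2])/d[2]
def proj(cam,p):
    c=arm.calibration(cam);K=np.array(c["K"]);T=np.linalg.inv(np.array(c["T"]))
    q=K@(T[:3,:3]@np.array(p)+T[:3,3]);return q[:2]/q[2]
def save(cam,n):
    im=arm.get_image(cam);cv2.imwrite(f"pics/{n}.png",im[:,:,::-1]);return im
E
python3 - <<'E'
from h import *
np.set_printoptions(precision=3,suppress=True)
a=save("top","top1");b=save("scene","scene1")
s=arm.observe();print(s)
Z={"flap_blue_handle":.118,"flap_orange_handle":.118,"flap_blue_hinge":.075,"case_blue":0,"case_orange":0,"old_blue":.014,"old_orange":.014,"glass_center":.014,"rest_center":.014,"jar":0,"chisel":0}
for cam in("top","scene"):
  for q,z in Z.items():
    for r in arm.place_of(cam,q)[:3]:
      uv=np.array(r["point"])*[640,400];print(cam,q,round(r["conf"],2),uv,ray(cam,uv,z))
E
```

```text
{'clock': 0.1, 'joints': array([ 1.1  ,  0.435,  0.025,  1.574, -0.012,  1.134, -0.075]), 'dq': array([ 0.   , -0.001,  0.001, -0.001,  0.   , -0.   , -0.   ]), 'joint_efforts': array([  0.003, -66.912,   0.988, -31.514,  -0.061,   0.037,   0.   ]), 'position': array([ 0.225, -0.583,  0.226]), 'ee_rot': array([-3.087, -0.574,  0.001]), 'force': array([ 0.006, -0.569,  0.567]), 'ft_torque': array([ 0.002, -0.031, -0.017]), 'gripper_force': 0.0, 'width': 0.9993621603732552}
top flap_blue_handle 0.77 [217.792 132.68 ] [0.648 0.264 0.118]
top flap_blue_handle 0.65 [176.512 346.88 ] [0.152 0.33  0.118]
top flap_blue_handle 0.62 [226.624 229.32 ] [0.419 0.232 0.118]
top flap_orange_handle 0.61 [429.504 221.   ] [ 0.453 -0.24   0.118]
top flap_blue_hinge 0.65 [211.776  83.8  ] [0.784 0.295 0.075]
top flap_blue_hinge 0.64 [428.096 220.68 ] [ 0.458 -0.247  0.075]
top flap_blue_hinge 0.58 [215.808 172.2  ] [0.56  0.272 0.075]
top case_blue 0.88 [189.376 313.4  ] [0.214 0.333 0.   ]
top case_blue 0.74 [222.272 121.   ] [0.711 0.278 0.   ]
top case_blue 0.73 [228.096 210.08 ] [0.476 0.25  0.   ]
[... 1008 characters left out ...]
[355.2  108.88] [0.206 0.334 0.   ]
scene case_blue 0.61 [377.728 181.   ] [0.472 0.245 0.   ]
scene case_orange 0.63 [228.032 263.88 ] [ 0.503 -0.229  0.   ]
scene old_blue 0.72 [304.  240.8] [ 0.546 -0.032  0.014]
scene old_blue 0.38 [403.008 290.4  ] [0.783 0.114 0.014]
scene old_orange 0.58 [322.688 276.12 ] [ 0.655 -0.039  0.014]
scene glass_center 0.84 [324.48 275.68] [ 0.656 -0.034  0.014]
scene glass_center 0.46 [408.704 292.2  ] [0.794 0.123 0.014]
scene glass_center 0.21 [232.192 265.   ] [ 0.518 -0.222  0.014]
scene rest_center 0.83 [305.28 237.4 ] [ 0.538 -0.025  0.014]
scene jar 0.91 [403.776 289.88 ] [0.779 0.122 0.   ]
scene chisel 0.57 [336.576 326.12 ] [ 0.777 -0.07   0.   ]
```

View pics/top1.png

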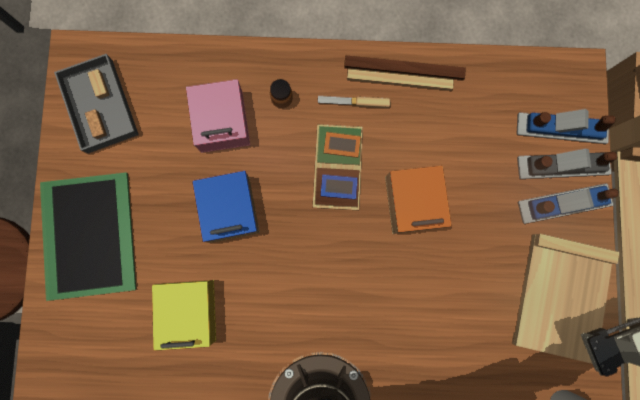

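View pics/scene1.png

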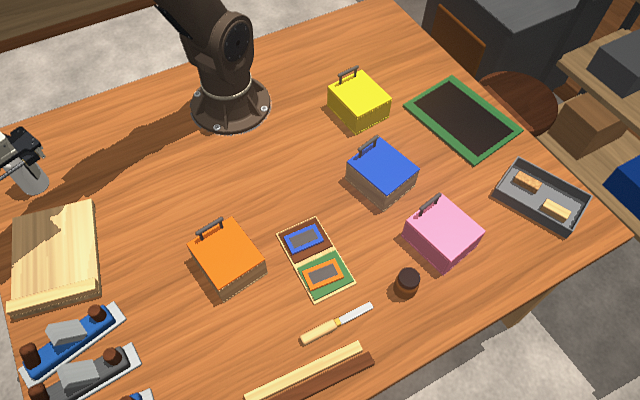

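The green glass (far half, ~(340,145)) carries the orange plate, so the orange case (top image ~(420,200)) is the right one. Its handle is at (428,222). Look-alikes are the pink case (217,115), yellow case (181,315) and blue case (225,207). Next I'll measure the yaws and look closely at that choice and at the gripper's body.

```bash
python3 - <<'E'
from h import *
from scipy.spatial.transform import Rotation as R
np.set_printoptions(precision=4,suppress=True)
t=arm.get_image("top")
for q,z in(("flap_orange",.083),("flap_orange_handle",.118),("old_orange",.024)):
  for r in arm.regions_of("top",q)[:2]:
    ys,xs=np.nonzero(r["region"]);
    P=np.array([ray("top",(x+.5,y+.5),z)[:2] for x,y in zip(xs,ys)])
    (c,s,a)=cv2.minAreaRect((P*1000).astype(np.float32));print(q,r["conf"],len(xs),c,s,a)
print(R.from_rotvec(arm.observe()["ee_rot"]).as_matrix())
c=cv2.imread("pics/top1.png");s=cv2.imread("pics/scene1.png")
A=cv2.resize(c[130:250,300:460],(640,480),interpolation=2)[:, :400*1]
A=cv2.resize(c[150:250,380:460],(400,500),interpolation=2)
B=cv2.resize(c[300:400,560:640],(400,500),interpolation=2)
cv2.imwrite("pics/crop.png",np.hstack([A,B]))
w=save("wrist","w1")
E
```

```text
Traceback (most recent call last):
  File "h.py", line 4, in ray
    c=arm.calibration(cam);K=np.array(c["K"]);T=np.array(c["T"])
ValueError: time passes only in moves, steps and waits
```

```bash
sed -i 's/^from cell import arm/from cell import arm\nfrom scipy.spatial.transform import Rotation as R\nnp.set_printoptions(precision=4,suppress=True)\n_c={}\ndef cal(n):\n    if n not in _c:_c[n]=arm.calibration(n)\n    return _c[n]/; s/=arm.calibration(cam)/=cal(cam)/' h.py; sed -i 's/\[n\]=cal(cam)/[n]=arm.calibration(n)/' h.py
cat >> h.py <<'E'
def rect(cam,q,z):
  for r in arm.regions_of(cam,q)[:2]:
    ys,xs=np.nonzero(r["region"])
    P=np.array([ray(cam,(x+.5,y+.5),z)[:2] for x,y in zip(xs,ys)])
    print(q,r["conf"],len(xs),cv2.minAreaRect((P*1000).astype(np.float32)))
E
python3 - <<'E'
from h import *
arm.get_image("top")
for q,z in(("flap_orange",.083),("flap_orange_handle",.118),("old_orange",.024)):rect("top",q,z)
print(R.from_rotvec(arm.observe()["ee_rot"]).as_matrix())
c=cv2.imread("pics/top1.png")
A=cv2.resize(c[150:250,380:460],(400,500),interpolation=2)
B=cv2.resize(c[300:400,560:640],(400,500),interpolation=2)
cv2.imwrite("pics/crop.png",np.hstack([A,B]))
E
```

```text
flap_orange 0.93 3175 ((509.64044189453125, -226.4845428466797), (148.9087677001953, 129.15023803710938), 8.609098434448242)
flap_orange_handle 0.59 3349 ((504.783203125, -219.179443359375), (149.36685180664062, 129.11509704589844), 8.257685661315918)
old_orange 0.55 733 ((650.57373046875, -38.27808380126953), (91.0436782836914, 56.453094482421875), 82.9313735961914)
old_orange 0.52 593 ((765.8976440429688, -64.6663589477539), (27.10529136657715, 182.55657958984375), 0.6820916533470154)
[[ 0.9332  0.3594 -0.    ]
 [ 0.3594 -0.9332  0.    ]
 [-0.     -0.     -1.    ]]
```

View pics/crop.png

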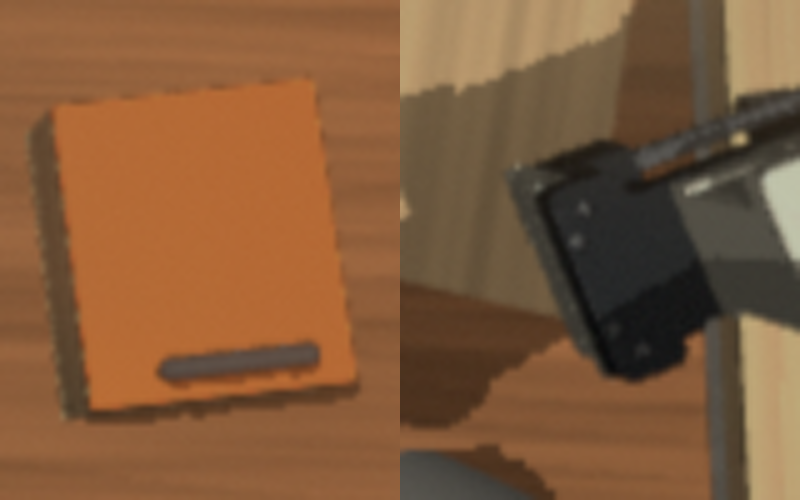

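```bash
python3 - <<'E'
from h import *
s=arm.observe();p=s["position"];M=R.from_rotvec(s["ee_rot"]).as_matrix()
for cam in("top","scene"):
  im=cv2.imread("pics/%s1.png"%cam);im=cv2.copyMakeBorder(im,0,60,60,60,0)
  for hx,hy,col in((.0375,.095,(0,0,255)),(.095,.0375,(0,255,0))):
    q=[proj(cam,p+M@np.array([a*hx,b*hy,-.066]))+[60,0] for a,b in((1,1),(1,-1),(-1,-1),(-1,1))]
    cv2.polylines(im,[np.int32(q)],True,col,1)
  c=im[290:440,600:760] if cam=="top" else im[100:250,0:160]
  cv2.imwrite(f"pics/o_{cam}.png",cv2.resize(c,(400,375)))
cv2.imwrite("pics/ov.png",np.hstack([cv2.imread("pics/o_top.png"),cv2.imread("pics/o_scene.png")]))
E
```

```text
(no output)
```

View pics/ov.png

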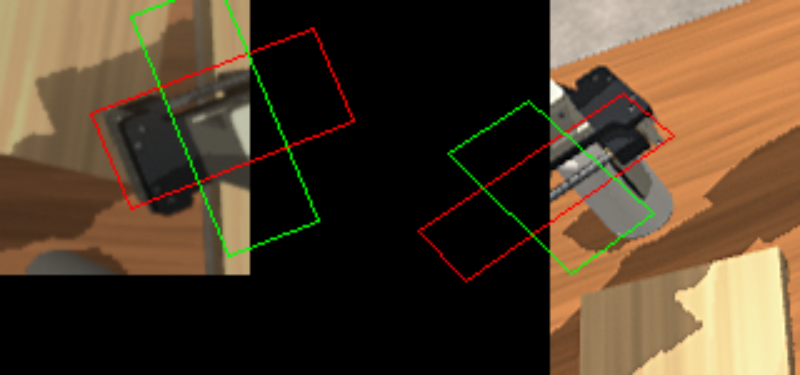

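The overlay shows the gripper's 190 mm body lies along the closing axis (tool y). That matters for clearance to the flap later. Now I'll go above the handle.

>>> move_arm --motion '[{"tx": 0.0334,"ty": -0.0243},{"tx": 0.0334,"ty": -0.0243},{"tx": 0.0334,"ty": -0.0243},{"tx": 0.0334,"ty": -0.0243},{"tx": 0.0334,"ty": -0.0243},{"tx": 0.0334,"ty": -0.0243},{"tx": 0.0334,"ty": -0.0243},{"tx": 0.0334,"ty": -0.0243},{"tx": 0.0334,"ty": -0.0243},{"tx": 0.0334,"ty": -0.0243},{},{}]'

```text
invalid input
```

>>> move_arm --motion '[{"twist": -0.0783},{"twist": -0.0783},{"twist": -0.0783},{"twist": -0.0783},{"twist": -0.0783},{"twist": -0.0783},{"twist": -0.0783},{"twist": -0.0783},{"twist": -0.0783},{"twist": -0.0783},{"twist": -0.0783},{}]'

```text
invalid input
```

```bash
python3 - <<'E'
from h import *
s=arm.observe();p=s["position"];M=R.from_rotvec(s["ee_rot"]).as_matrix()
print(s["clock"],p,M,s["joints"])
w=save("wrist","w2")
for q in arm.place_of("wrist","flap_orange_handle")[:2]:
  uv=np.array(q["point"])*[640,400];print(q["conf"],uv,ray("wrist",uv,.118))
rect("wrist","flap_orange",.083)
h=[.4492,-.2356,.118];print(proj("wrist",h))
sc=save("scene","s2")
c=sc[100:300,120:320,::-1]
cv2.imwrite("pics/v2.png",np.hstack([cv2.resize(w[:,:,::-1],(400,250)),cv2.resize(c,(400,400))[75:325]]))
cv2.imwrite("pics/v2.png",np.hstack([cv2.copyMakeBorder(cv2.resize(w[:,:,::-1],(400,250)),0,150,0,0,0),cv2.resize(c,(400,400))]))
E
```

```text
1.5 [ 0.2247 -0.5832  0.2267] [[ 0.9332  0.3594 -0.    ]
 [ 0.3594 -0.9332  0.    ]
 [-0.     -0.     -1.    ]] [ 1.1004  0.4345  0.025   1.5732 -0.0116  1.134  -0.0751]
[-127.5724 -394.3295]
```

View pics/v2.png

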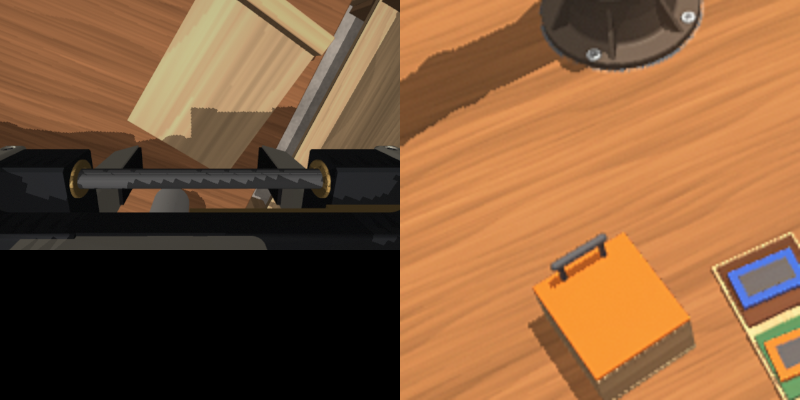

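The wrist view shows the body reaching symmetrically to both sides along the closing axis. The move was refused, so I'll write out all four fields in every row.

>>> move_arm --motion '[{"tx": 0.0334,"ty": -0.0243,"tz": 0,"twist": 0},{"tx": 0.0334,"ty": -0.0243,"tz": 0,"twist": 0},{"tx": 0.0334,"ty": -0.0243,"tz": 0,"twist": 0},{"tx": 0.0334,"ty": -0.0243,"tz": 0,"twist": 0},{"tx": 0.0334,"ty": -0.0243,"tz": 0,"twist": 0},{"tx": 0.0334,"ty": -0.0243,"tz": 0,"twist": 0},{"tx": 0.0334,"ty": -0.0243,"tz": 0,"twist": 0},{"tx": 0.0334,"ty": -0.0243,"tz": 0,"twist": 0},{"tx": 0.0334,"ty": -0.0243,"tz": 0,"twist": 0},{"tx": 0.0334,"ty": -0.0243,"tz": 0,"twist": 0},{"tx": 0,"ty": 0,"tz": 0,"twist": 0}]'

```text
clock: 2.8
position: [0.4524, -0.2305, 0.2271]
ee_rot: [-3.084, -0.587, -0.004]
force: [-0.0, 0.0, 0.3]
width: 0.999
gripper_force: 0.0
```

>>> move_arm --motion '[{"tx": 0,"ty": 0,"tz": 0,"twist": -0.0783},{"tx": 0,"ty": 0,"tz": 0,"twist": -0.0783},{"tx": 0,"ty": 0,"tz": 0,"twist": -0.0783},{"tx": 0,"ty": 0,"tz": 0,"twist": -0.0783},{"tx": 0,"ty": 0,"tz": 0,"twist": -0.0783},{"tx": 0,"ty": 0,"tz": 0,"twist": -0.0783},{"tx": 0,"ty": 0,"tz": 0,"twist": -0.0783},{"tx": 0,"ty": 0,"tz": 0,"twist": -0.0783},{"tx": 0,"ty": 0,"tz": 0,"twist": -0.0783},{"tx": 0,"ty": 0,"tz": 0,"twist": -0.0783},{"tx": 0,"ty": 0,"tz": 0,"twist": -0.0783},{"tx": 0,"ty": 0,"tz": 0,"twist": 0}]'

```text
clock: 4.0
position: [0.4488, -0.2369, 0.2268]
ee_rot: [2.047, 2.383, -0.0]
force: [1.2, 0.7, 0.1]
width: 1.0
gripper_force: 0.0
```

```bash
cat > look.py <<'E'
from h import *
s=arm.observe();p=s["position"];M=R.from_rotvec(s["ee_rot"]).as_matrix()
print(s["clock"],p,M,s["joints"])
w=save("wrist","w2")
for q in arm.place_of("wrist","flap_orange_handle")[:2]:
  uv=np.array(q["point"])*[640,400];print(q["conf"],uv,ray("wrist",uv,.118))
rect("wrist","flap_orange",.083)
h=[.4492,-.2356,.118];print(proj("wrist",h))
sc=save("scene","s2")
c=sc[50:250,120:320,::-1]
cv2.imwrite("pics/v3.png",np.hstack([cv2.copyMakeBorder(cv2.resize(w[:,:,::-1],(400,250)),0,150,0,0,0),cv2.resize(c,(400,400))]))
E
python3 look.py
```

```text
4.0 [ 0.4488 -0.2369  0.2268] [[-0.1507  0.9886 -0.    ]
 [ 0.9886  0.1507 -0.0001]
 [-0.0001 -0.     -1.    ]] [ 0.6968  0.2769 -0.3933  1.8293  0.1206  1.0587  0.4091]
0.75 [321.408 193.68 ] [ 0.4506 -0.2346  0.118 ]
0.45 [557.184   2.2  ] [ 0.5924 -0.0752  0.118 ]
flap_orange 0.96 22861 ((511.6533203125, -228.36196899414062), (150.57504272460938, 131.40863037109375), 8.179717063903809)
[319.5022 194.6792]
```

View pics/v3.png

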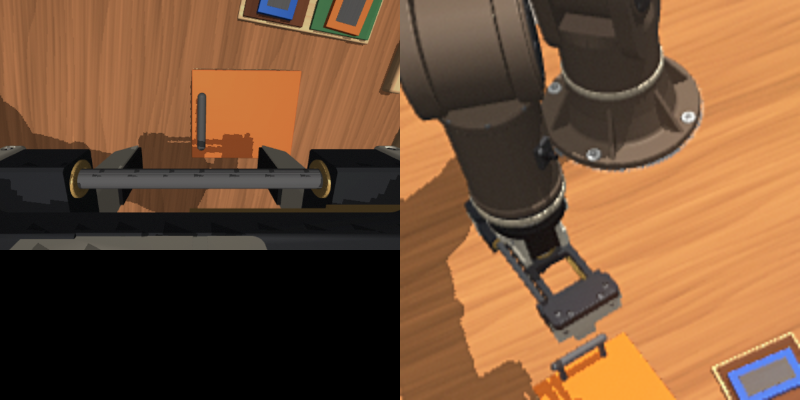

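```bash
python3 - <<'E'
from h import *
im=cv2.imread("pics/s2.png");x0,y0,k=140,140,8
c=cv2.resize(im[y0:y0+75,x0:x0+100],None,fx=k,fy=k,interpolation=cv2.INTER_NEAREST)
s=arm.observe();p=s["position"];M=R.from_rotvec(s["ee_rot"]).as_matrix()
f=lambda a:tuple(int(v) for v in (proj("scene",p+M@np.array(a))-[x0,y0])*k)
for zz,col in((0,(255,255,0)),(-.066,(0,0,255)),(-.1,(0,255,0))):
  hy=.065 if zz==0 else .095;hx=.0095 if zz==0 else .0375
  cv2.polylines(c,[np.int32([f([a*hx,b*hy,zz]) for a,b in((1,1),(1,-1),(-1,-1),(-1,1))])],True,col,1)
cv2.imwrite("pics/z.png",c)
E
```

```text
(no output)
```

View pics/z.png

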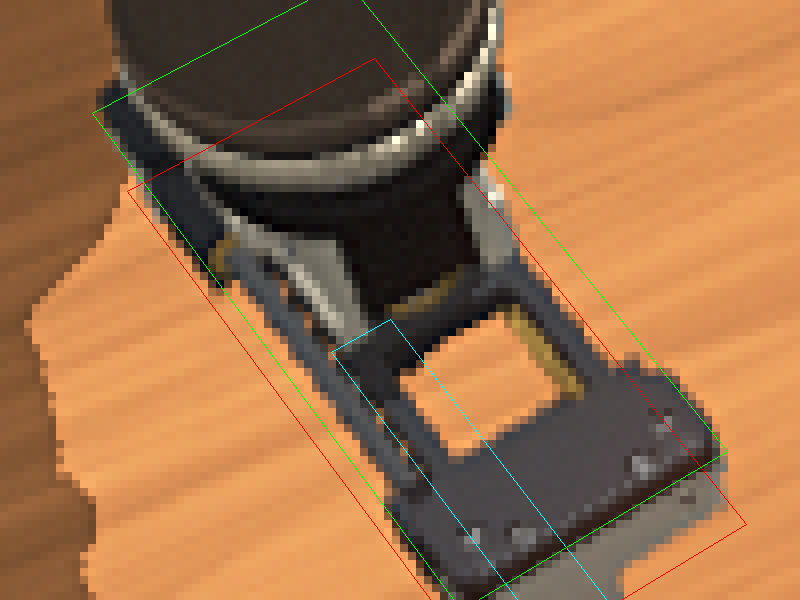

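>>> move_arm --motion '[{"tx": 0.0018,"ty": 0.0013,"tz": 0.032,"twist": 0},{"tx": 0,"ty": 0,"tz": 0.032,"twist": 0},{"tx": 0,"ty": 0,"tz": 0.032,"twist": 0},{"tx": 0,"ty": 0,"tz": 0.03,"twist": 0},{"tx": 0,"ty": 0,"tz": 0,"twist": 0}]'

```text
clock: 4.7
position: [0.4476, -0.2335, 0.0976]
ee_rot: [-2.047, -2.375, 0.003]
force: [0.2, 0.0, -0.1]
width: 0.999
gripper_force: 0.0
```

>>> move_arm --motion '[{"tx": 0,"ty": 0,"tz": 0,"twist": 0},{"tx": 0,"ty": 0,"tz": 0,"twist": 0},{"tx": 0,"ty": 0,"tz": 0,"twist": 0},{"tx": 0,"ty": 0,"tz": 0,"twist": 0},{"tx": 0,"ty": 0,"tz": 0,"twist": 0},{"tx": 0,"ty": 0,"tz": 0,"twist": 0},{"tx": 0,"ty": 0,"tz": 0,"twist": 0},{"tx": 0,"ty": 0,"tz": 0,"twist": 0},{"tx": 0,"ty": 0,"tz": 0,"twist": 0},{"tx": 0,"ty": 0,"tz": 0,"twist": 0}]' --gripper 1 --squeeze 15

```text
clock: 5.7
position: [0.45, -0.2344, 0.1007]
ee_rot: [-2.049, -2.381, 0.0]
force: [-0.1, -0.4, 0.2]
width: 0.182
gripper_force: 0.0
```

```bash
python3 - <<'E'
import numpy as np
t=np.linspace(0,1.92,25);x=-136*np.cos(t)+43*np.sin(t);z=136*np.sin(t)+43*np.cos(t)
for i in range(24):print(i+1,round((x[i+1]-x[i])/1000,4),round(-(z[i+1]-z[i])/1000,4))
E
```

```text
1 0.0039 -0.0107
2 0.0047 -0.0104
3 0.0055 -0.01
4 0.0063 -0.0095
5 0.0071 -0.009
6 0.0077 -0.0084
7 0.0084 -0.0077
8 0.009 -0.007
9 0.0095 -0.0063
10 0.01 -0.0055
11 0.0104 -0.0047
12 0.0107 -0.0039
13 0.011 -0.003
14 0.0112 -0.0021
15 0.0113 -0.0012
16 0.0114 -0.0003
17 0.0114 0.0006
18 0.0113 0.0015
19 0.0111 0.0024
20 0.0109 0.0033
21 0.0106 0.0042
22 0.0102 0.005
23 0.0098 0.0058
24 0.0093 0.0066
```

>>> move_arm --motion '[{"tx": 0,"ty": 0,"tz": 0,"twist": 0},{"tx": 0,"ty": 0,"tz": 0,"twist": 0},{"tx": 0,"ty": 0,"tz": 0,"twist": 0},{"tx": 0,"ty": 0,"tz": 0,"twist": 0},{"tx": 0,"ty": 0,"tz": 0,"twist": 0}]'

```text
clock: 6.2
position: [0.4503, -0.2344, 0.1007]
ee_rot: [2.049, 2.381, 0.0]
force: [1.8, 0.4, -1.7]
width: 0.111
gripper_force: 15.0
```

Bar gripped (about 10 mm, 15 N). Now the first half of the arc.

>>> move_arm --motion '[{"tx": 0,"ty": 0.0039,"tz": -0.0107,"twist": 0},{"tx": 0,"ty": 0.0047,"tz": -0.0104,"twist": 0},{"tx": 0,"ty": 0.0055,"tz": -0.01,"twist": 0},{"tx": 0,"ty": 0.0063,"tz": -0.0095,"twist": 0},{"tx": 0,"ty": 0.0071,"tz": -0.009,"twist": 0},{"tx": 0,"ty": 0.0077,"tz": -0.0084,"twist": 0},{"tx": 0,"ty": 0.0084,"tz": -0.0077,"twist": 0},{"tx": 0,"ty": 0.009,"tz": -0.007,"twist": 0},{"tx": 0,"ty": 0.0095,"tz": -0.0063,"twist": 0},{"tx": 0,"ty": 0.01,"tz": -0.0055,"twist": 0},{"tx": 0,"ty": 0.0104,"tz": -0.0047,"twist": 0},{"tx": 0,"ty": 0.0107,"tz": -0.0039,"twist": 0}]'

```text
clock: 7.4
position: [0.5423, -0.2213, 0.1951]
ee_rot: [2.05, 2.38, -0.002]
force: [-2.7, -3.5, 2.9]
width: 0.117
gripper_force: 15.0
```

>>> move_arm --motion '[{"tx": 0,"ty": 0.011,"tz": -0.003,"twist": 0},{"tx": 0,"ty": 0.0112,"tz": -0.0021,"twist": 0},{"tx": 0,"ty": 0.0113,"tz": -0.0012,"twist": 0},{"tx": 0,"ty": 0.0114,"tz": -0.0003,"twist": 0},{"tx": 0,"ty": 0.0114,"tz": 0.0006,"twist": 0},{"tx": 0,"ty": 0.0113,"tz": 0.0015,"twist": 0},{"tx": 0,"ty": 0.0111,"tz": 0.0024,"twist": 0},{"tx": 0,"ty": 0.0109,"tz": 0.0033,"twist": 0},{"tx": 0,"ty": 0.0106,"tz": 0.0042,"twist": 0},{"tx": 0,"ty": 0.0102,"tz": 0.005,"twist": 0},{"tx": 0,"ty": 0.0098,"tz": 0.0058,"twist": 0}]'

```text
clock: 8.5
position: [0.662, -0.2029, 0.1772]
ee_rot: [2.049, 2.381, -0.001]
force: [-0.7, -4.6, 2.4]
width: 0.112
gripper_force: 15.0
```

>>> move_arm --motion '[{"tx": 0,"ty": 0.0093,"tz": 0.0066,"twist": 0},{"tx": 0,"ty": 0.0,"tz": 0,"twist": 0},{"tx": 0,"ty": 0.0,"tz": 0,"twist": 0}]'

```text
clock: 8.8
position: [0.6686, -0.2017, 0.1696]
ee_rot: [-2.047, -2.378, 0.006]
force: [-6.2, -5.7, 1.3]
width: 0.114
gripper_force: 15.0
```

>>> move_arm --motion '[{"tx": 0,"ty": 0.0,"tz": 0,"twist": 0},{"tx": 0,"ty": 0.001,"tz": 0,"twist": 0},{"tx": 0,"ty": 0.001,"tz": 0,"twist": 0},{"tx": 0,"ty": 0,"tz": 0,"twist": 0}]' --gripper 0.64

```text
clock: 9.2
position: [0.6713, -0.2001, 0.1702]
ee_rot: [-2.046, -2.38, 0.002]
force: [-5.9, -0.3, -0.3]
width: 0.18
gripper_force: 2.9
```

>>> move_arm --motion '[{"tx": 0,"ty": 0,"tz": -0.015,"twist": 0},{"tx": 0,"ty": 0,"tz": -0.02,"twist": 0},{"tx": 0,"ty": 0,"tz": -0.025,"twist": 0},{"tx": 0,"ty": 0,"tz": -0.03,"twist": 0},{"tx": 0,"ty": 0,"tz": -0.03,"twist": 0},{"tx": 0,"ty": 0,"tz": 0,"twist": 0}]'

```text
clock: 9.8
position: [0.6754, -0.1997, 0.2979]
ee_rot: [2.042, 2.376, 0.01]
force: [0.5, -0.7, 1.0]
width: 0.179
gripper_force: 0.0
```

```bash
python3 - <<'E'
from h import *
s=arm.observe();print(s["position"],s["joints"])
sc=save("scene","s3");t=save("top","t3")
for cam,q,z in (("scene","flap_orange_handle",None),("top","flap_orange_handle",None),("top","spare_orange_center",.0335),("scene","spare_orange_center",.0335)):
  for r in arm.place_of(cam,q)[:2]:
    uv=np.array(r["point"])*[640,400];print(cam,q,r["conf"],uv, ray(cam,uv,z or .19))
rect("top","spare_orange",.061)
# predicted handle px vs theta
c=np.array([.510,-.2268]);u=np.array([np.cos(.148),np.sin(.148)])
for t_ in(1.6,1.7,1.8,1.9):
  x=75-136*np.cos(t_)+43*np.sin(t_);zz=75+136*np.sin(t_)+43*np.cos(t_)
  P=[*(c+u*x/1000),zz/1000];print(t_,P,proj("scene",P),proj("top",P))
print(proj("scene",[.510,-.2268,.061]),proj("top",[.510,-.2268,.061]))
cv2.imwrite("pics/v4.png",np.hstack([cv2.resize(sc[100:300,120:320,::-1],(400,400)),cv2.resize(t[100:260,350:510,::-1],(400,400))]))
E
```

```text
[ 0.6754 -0.1997  0.2979] [ 0.4157  0.5534 -0.3577  1.2259  0.1877  1.3836  0.2255]
scene flap_orange_handle 0.84 [257.28 282.8 ] [ 0.6686 -0.2054  0.19  ]
top flap_orange_handle 0.69 [421.504 125.72 ] [ 0.6604 -0.204   0.19  ]
top spare_orange_center 0.54 [418.304 201.6  ] [ 0.5091 -0.2323  0.0335]
scene spare_orange_center 0.89 [228.672 260.2  ] [ 0.5119 -0.2258  0.0335]
spare_orange 0.68 173 ((506.7239074707031, -221.55349731445312), (13.657560348510742, 90.46088409423828), 8.148759841918945)
spare_orange 0.25 3433 ((478.7259826660156, 250.34774780273438), (156.63624572753906, 135.14535522460938), 12.995100975036621)
1.6 [np.float64(0.6306196090838168), np.float64(-0.20881680441445163), np.float64(0.20968643055468927)] [246.9478 264.8431] [425.7475 136.5054]
1.7 [np.float64(0.6436868172548882), np.float64(-0.20686861239092946), np.float64(0.20432610096682816)] [250.7621 270.5745] [424.2919 131.3254]
1.8 [np.float64(0.6561594539598142), np.float64(-0.20500906511635397), np.float64(0.1976735877276318)] [254.4861 276.3607] [422.7589 126.6324]
1.9 [np.float64(0.6679128967355448), np.float64(-0.20325674257240808), np.float64(0.1897953605503577)] [258.0679 282.1212] [421.1704 122.4766]
[226.3442 254.8146] [418.5893 199.8041]
```

View pics/v4.png

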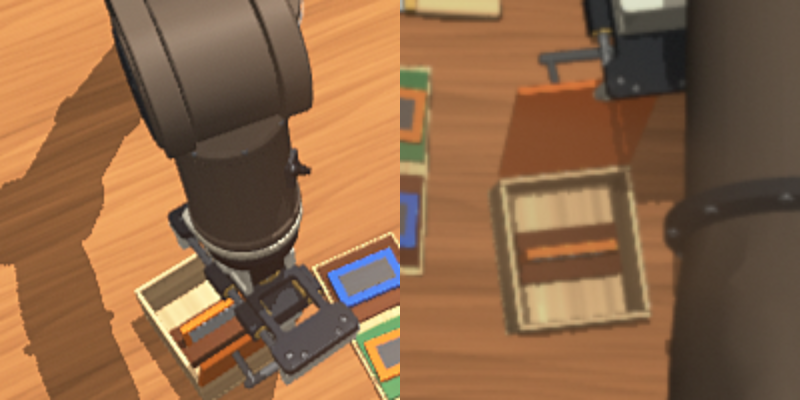

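Flap stands at about 1.88 rad, and the orange spare is visible in its slot. Next I'll go above the spare.

>>> move_arm --motion '[{"tx": 0,"ty": -0.03,"tz": 0,"twist": 0},{"tx": 0,"ty": -0.046,"tz": 0,"twist": 0},{"tx": 0,"ty": -0.046,"tz": 0,"twist": 0},{"tx": 0,"ty": -0.046,"tz": 0,"twist": 0},{"tx": 0,"ty": 0,"tz": 0.03,"twist": 0},{"tx": 0,"ty": 0,"tz": 0.04,"twist": 0},{"tx": 0,"ty": 0,"tz": 0.04,"twist": 0},{"tx": 0,"ty": 0,"tz": 0,"twist": 0},{"tx": 0,"ty": 0,"tz": 0,"twist": 0}]' --gripper 0.1

```text
clock: 11.05
position: [0.506, -0.2258, 0.1813]
ee_rot: [-2.048, -2.381, 0.0]
force: [0.4, -0.0, 0.8]
width: 0.447
gripper_force: 0.0
```

```bash
python3 - <<'E'
from h import *
s=arm.observe();p=s["position"];M=R.from_rotvec(s["ee_rot"]).as_matrix();print(p,M[:2,:2],s["width"])
w=save("wrist","w4")
for r in arm.place_of("wrist","spare_orange_center")[:2]:
    uv=np.array(r["point"])*[640,400];print(r["conf"],uv,ray("wrist",uv,.0335))
rect("wrist","spare_orange",.061)
cv2.imwrite("pics/v5.png",cv2.resize(w[:,:,::-1],(800,500)))
E
```

```text
[ 0.506  -0.2258  0.1813] [[-0.1495  0.9888]
 [ 0.9888  0.1495]] 0.4472538598875292
0.6 [326.08 191.  ] [ 0.5152 -0.2312  0.0335]
spare_orange 0.83 1362 ((513.717529296875, -226.54202270507812), (10.616315841674805, 94.06759643554688), 8.571793556213379)
```

View pics/v5.png

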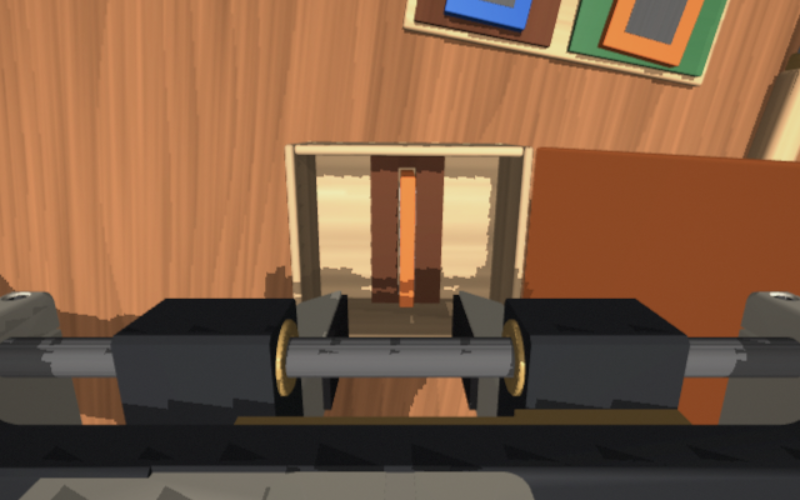

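>>> move_arm --motion '[{"tx": -0.0017,"ty": 0.0048,"tz": 0.03,"twist": 0},{"tx": 0,"ty": 0,"tz": 0.03,"twist": 0},{"tx": 0,"ty": 0,"tz": 0.03,"twist": 0},{"tx": 0,"ty": 0,"tz": 0.015,"twist": 0},{"tx": 0,"ty": 0,"tz": 0,"twist": 0},{"tx": 0,"ty": 0,"tz": 0,"twist": 0},{"tx": 0,"ty": 0,"tz": 0,"twist": 0}]'

```text
clock: 11.9
position: [0.5125, -0.2273, 0.0778]
ee_rot: [2.047, 2.379, 0.002]
force: [0.1, -0.6, -0.0]
width: 0.452
gripper_force: 0.0
```

>>> move_arm --motion '[{"tx": 0,"ty": 0,"tz": 0.005,"twist": 0},{"tx": 0,"ty": 0,"tz": 0.005,"twist": 0},{"tx": 0,"ty": 0,"tz": 0,"twist": 0},{"tx": 0,"ty": 0,"tz": 0,"twist": 0}]'

```text
clock: 12.3
position: [0.511, -0.2269, 0.0659]
ee_rot: [-2.049, -2.381, 0.0]
force: [1.0, 0.3, -0.3]
width: 0.451
gripper_force: 0.0
```

>>> move_arm --motion '[{"tx": 0,"ty": 0,"tz": 0.003,"twist": 0},{"tx": 0,"ty": 0,"tz": 0.003,"twist": 0},{"tx": 0,"ty": 0,"tz": 0,"twist": 0},{"tx": 0,"ty": 0,"tz": 0,"twist": 0}]'

```text
clock: 12.7
position: [0.511, -0.2269, 0.0599]
ee_rot: [-2.049, -2.381, 0.0]
force: [0.1, -0.1, 0.1]
width: 0.452
gripper_force: 0.0
```

```bash
python3 - <<'E'
from h import *
s=arm.observe();print(s["position"],s["force"],s["ft_torque"])
arm.get_image("wrist")
for r in arm.place_of("wrist","spare_orange_center")[:2]:
    uv=np.array(r["point"])*[640,400];print(r["conf"],uv,ray("wrist",uv,.0335))
rect("wrist","spare_orange",.061)
E
```

```text
[ 0.511  -0.2269  0.0599] [ 0.0667 -0.1003  0.1128] [-0.0283 -0.139   0.0468]
spare_orange 0.75 3159 ((511.3288269042969, -224.42291259765625), (10.6305513381958, 96.42223358154297), 8.083243370056152)
```

>>> move_arm --motion '[{"tx": 0,"ty": 0,"tz": 0.003,"twist": 0},{"tx": 0,"ty": 0,"tz": 0.003,"twist": 0},{"tx": 0,"ty": 0,"tz": 0,"twist": 0},{"tx": 0,"ty": 0,"tz": 0,"twist": 0}]'

```text
clock: 13.25
position: [0.511, -0.2269, 0.0539]
ee_rot: [-2.049, -2.381, 0.0]
force: [0.6, 0.5, 1.2]
width: 0.448
gripper_force: 0.0
```

>>> move_arm --motion '[{"tx": 0,"ty": 0,"tz": 0.002,"twist": 0},{"tx": 0,"ty": 0,"tz": 0.002,"twist": 0},{"tx": 0,"ty": 0,"tz": 0,"twist": 0},{"tx": 0,"ty": 0,"tz": 0,"twist": 0}]'

```text
clock: 13.65
position: [0.511, -0.2269, 0.0499]
ee_rot: [-2.049, -2.381, 0.0]
force: [-0.3, 0.5, -0.2]
width: 0.452
gripper_force: 0.0
```

>>> move_arm --motion '[{"tx": 0,"ty": 0,"tz": 0.002,"twist": 0},{"tx": 0,"ty": 0,"tz": 0.001,"twist": 0},{"tx": 0,"ty": 0,"tz": 0,"twist": 0},{"tx": 0,"ty": 0,"tz": 0,"twist": 0}]'

```text
clock: 14.05
position: [0.5111, -0.2269, 0.047]
ee_rot: [-2.049, -2.381, 0.0]
force: [-0.9, 0.4, -0.7]
width: 0.448
gripper_force: 0.0
```

>>> move_arm --motion '[{"tx": 0,"ty": 0,"tz": 0.002,"twist": 0},{"tx": 0,"ty": 0,"tz": 0.002,"twist": 0},{"tx": 0,"ty": 0,"tz": 0,"twist": 0},{"tx": 0,"ty": 0,"tz": 0,"twist": 0}]'

```text
clock: 14.45
position: [0.5103, -0.2271, 0.0427]
ee_rot: [-2.049, -2.38, 0.001]
force: [-3.2, -0.6, -0.7]
width: 0.447
gripper_force: 0.0
```

>>> move_arm --motion '[{"tx": 0,"ty": 0,"tz": 0.002,"twist": 0},{"tx": 0,"ty": 0,"tz": 0.001,"twist": 0},{"tx": 0,"ty": 0,"tz": 0,"twist": 0},{"tx": 0,"ty": 0,"tz": 0,"twist": 0}]'

```text
clock: 14.85
position: [0.5096, -0.2274, 0.0399]
ee_rot: [-2.049, -2.379, 0.003]
force: [-8.7, -1.2, 5.4]
width: 0.45
gripper_force: 0.0
```

Light contact with the flap at its stop (9 N). I'll back up 3 mm, which leaves about 18 mm of plate between the fingers, and grip.

>>> move_arm --motion '[{"tx": 0,"ty": 0,"tz": -0.003,"twist": 0},{"tx": 0,"ty": 0,"tz": 0,"twist": 0},{"tx": 0,"ty": 0,"tz": 0,"twist": 0},{"tx": 0,"ty": 0,"tz": 0,"twist": 0},{"tx": 0,"ty": 0,"tz": 0,"twist": 0},{"tx": 0,"ty": 0,"tz": 0,"twist": 0},{"tx": 0,"ty": 0,"tz": 0,"twist": 0},{"tx": 0,"ty": 0,"tz": 0,"twist": 0},{"tx": 0,"ty": 0,"tz": 0,"twist": 0},{"tx": 0,"ty": 0,"tz": 0,"twist": 0}]' --gripper 1 --squeeze 25

```text
clock: 15.85
position: [0.5107, -0.2271, 0.0431]
ee_rot: [-2.049, -2.381, 0.001]
force: [-6.7, -0.9, 4.1]
width: 0.105
gripper_force: 25.0
```

>>> move_arm --motion '[{"tx": 0,"ty": 0,"tz": -0.005,"twist": 0},{"tx": 0,"ty": 0,"tz": -0.008,"twist": 0},{"tx": 0,"ty": 0,"tz": -0.01,"twist": 0},{"tx": 0,"ty": 0,"tz": -0.01,"twist": 0},{"tx": 0,"ty": 0,"tz": -0.015,"twist": 0},{"tx": 0,"ty": 0,"tz": -0.02,"twist": 0},{"tx": 0,"ty": 0,"tz": 0,"twist": 0},{"tx": 0,"ty": 0,"tz": 0,"twist": 0}]'

```text
clock: 16.65
position: [0.5115, -0.227, 0.1117]
ee_rot: [2.048, 2.38, 0.001]
force: [-0.3, 0.7, -1.3]
width: 0.107
gripper_force: 25.0
```

```bash
python3 - <<'E'
from h import *
s=arm.observe();print(s["position"],s["force"],s["width"],s["gripper_force"])
for cam in("top","scene"):
  arm.get_image(cam)
  for q in("old_orange","glass_center"):
   for r in arm.place_of(cam,q)[:2]:
    uv=np.array(r["point"])*[640,400];print(cam,q,r["conf"],ray(cam,uv,.014))
  rect(cam,"old_orange",.024)
E
```

```text
[ 0.5115 -0.227   0.1117] [-0.2821  0.6729 -1.3107] 0.10694093471258621 24.989249110221863
top old_orange 0.81 [ 0.65   -0.0409  0.014 ]
top glass_center 0.86 [ 0.6568 -0.0284  0.014 ]
top glass_center 0.23 [0.4737 0.2415 0.014 ]
old_orange 0.68 744 ((650.710693359375, -37.665687561035156), (89.2430191040039, 56.68327331542969), 84.36257934570312)
old_orange 0.45 3419 ((484.6193542480469, 256.4687805175781), (161.88958740234375, 140.59446716308594), 12.769964218139648)
scene old_orange 0.86 [ 0.6552 -0.0337  0.014 ]
scene glass_center 0.67 [ 0.6499 -0.0294  0.014 ]
old_orange 0.63 851 ((654.4544677734375, -38.170475006103516), (92.84146118164062, 61.527259826660156), 84.19718933105469)
```

>>> move_arm --motion '[{"tx": 0,"ty": 0,"tz": -0.02,"twist": 0},{"tx": 0,"ty": 0,"tz": -0.03,"twist": 0},{"tx": 0,"ty": 0,"tz": -0.035,"twist": 0},{"tx": 0,"ty": 0,"tz": -0.035,"twist": 0},{"tx": 0,"ty": 0,"tz": -0.03,"twist": 0},{"tx": 0,"ty": 0,"tz": -0.02,"twist": 0},{"tx": 0,"ty": 0,"tz": -0.008,"twist": 0},{"tx": 0,"ty": 0,"tz": 0,"twist": 0}]'

```text
clock: 17.85
position: [0.5115, -0.227, 0.2896]
ee_rot: [2.048, 2.38, 0.001]
force: [-0.1, 0.4, -1.0]
width: 0.105
gripper_force: 25.0
```

>>> move_arm --motion '[{"tx": 0.01,"ty": 0.01,"tz": 0,"twist": 0},{"tx": 0.018,"ty": 0.018,"tz": 0,"twist": 0},{"tx": 0.02,"ty": 0.02,"tz": 0,"twist": 0},{"tx": 0.02,"ty": 0.02,"tz": 0,"twist": 0},{"tx": 0.02,"ty": 0.02,"tz": 0,"twist": 0},{"tx": 0.02,"ty": 0.02,"tz": 0,"twist": 0},{"tx": 0.02,"ty": 0.02,"tz": 0,"twist": 0},{"tx": 0.018,"ty": 0.018,"tz": 0,"twist": 0},{"tx": 0.012,"ty": 0.012,"tz": 0,"twist": 0},{"tx": 0.008,"ty": 0.008,"tz": 0,"twist": 0},{"tx": 0,"ty": 0,"tz": 0,"twist": 0},{"tx": 0,"ty": 0,"tz": 0,"twist": 0}]'

```text
clock: 19.05
position: [0.6501, -0.0389, 0.2886]
ee_rot: [-2.05, -2.381, 0.002]
force: [-0.1, -0.8, -1.4]
width: 0.109
gripper_force: 25.0
```

```bash
cat > fin.py <<'E'
from h import *
import sys
s=arm.observe();p=s["position"];M=R.from_rotvec(s["ee_rot"]).as_matrix()
print(s["clock"],p,s["force"],s["width"],s["gripper_force"],M[:2,:2].ravel())
ims=[]
for cam in("top","scene","wrist"):
  im=save(cam,"f%s_%s"%(sys.argv[1],cam))
  for q,z in(("old_orange",.014),("spare_orange_center",p[2]-.0095),("flap_orange_handle",.19)):
   for r in arm.place_of(cam,q)[:2]:
    uv=np.array(r["point"])*[640,400];print(cam,q,round(r["conf"],2),uv,ray(cam,uv,z))
  if cam!="wrist":continue
  rect(cam,"old_orange",.024);rect(cam,"spare_orange",p[2]-.037)
E
python3 fin.py 1
```

```text
19.05 [ 0.6501 -0.0389  0.2886] [-0.0994 -0.8001 -1.3647] 0.10937025012632656 24.9891659617424 [-0.1486  0.9889  0.9889  0.1486]
top old_orange 0.63 [342.272 147.   ] [ 0.6481 -0.0387  0.014 ]
top spare_orange_center 0.21 [214.208 171.6  ] [0.5251 0.2358 0.2791]
scene old_orange 0.59 [320.704 273.6  ] [ 0.6466 -0.0396  0.014 ]
scene spare_orange_center 0.79 [319.296 221.6  ] [ 0.648  -0.0474  0.2791]
scene spare_orange_center 0.16 [321.088 226.   ] [ 0.6587 -0.0493  0.2791]
scene flap_orange_handle 0.83 [257.408 282.52 ] [ 0.6681 -0.2049  0.19  ]
wrist old_orange 0.62 [320.384 163.12 ] [ 0.652  -0.0387  0.014 ]
wrist spare_orange_center 0.55 [318.784 244.08 ] [ 0.6506 -0.0383  0.2791]
old_orange 0.86 2098 ((653.8660888671875, -38.179710388183594), (89.7389907836914, 54.90260696411133), 83.99931335449219)
spare_orange 0.55 3433 ((653.7615966796875, -54.096900939941406), (15.163936614990234, 118.6326904296875), 9.111296653747559)
```

>>> move_arm --motion '[{"tx": 0,"ty": 0.002,"tz": 0.01,"twist": 0},{"tx": 0,"ty": 0,"tz": 0.02,"twist": 0},{"tx": 0,"ty": 0,"tz": 0.025,"twist": 0},{"tx": 0,"ty": 0,"tz": 0.025,"twist": 0},{"tx": 0,"ty": 0,"tz": 0.02,"twist": 0},{"tx": 0,"ty": 0,"tz": 0.015,"twist": 0},{"tx": 0,"ty": 0,"tz": 0.01,"twist": 0},{"tx": 0,"ty": 0,"tz": 0.003,"twist": 0},{"tx": 0,"ty": 0,"tz": 0,"twist": 0},{"tx": 0,"ty": 0,"tz": 0,"twist": 0}]'

```text
clock: 20.75
position: [0.6531, -0.0376, 0.1619]
ee_rot: [2.048, 2.381, 0.002]
force: [0.1, 0.1, -1.7]
width: 0.109
gripper_force: 25.0
```

```bash
python3 fin.py 2; python3 - <<'E'
from h import *
s=arm.observe();p=s["position"];M=R.from_rotvec(s["ee_rot"]).as_matrix()
im=cv2.imread("pics/f2_scene.png");x0,y0,k=225,150,4
c=cv2.resize(im[y0:y0+145,x0:x0+195],None,fx=k,fy=k,interpolation=2)
f=lambda P:tuple(int(v) for v in (proj("scene",P)-[x0,y0])*k)
for xs in(-.005,.005):
  cv2.polylines(c,[np.int32([f(p+M@np.array([a,xs,b])) for a,b in((.045,.037),(-.045,.037),(-.045,-.018),(.045,-.018))])],True,(255,255,0),1)
cv2.circle(c,f([.652,-.0382,.024]),4,(255,0,255),1)
cv2.imwrite("pics/v6.png",c)
E
```

```text
20.75 [ 0.6531 -0.0376  0.1619] [ 0.143   0.1467 -1.6732] 0.10905326112272681 24.98930186033249 [-0.1493  0.9888  0.9888  0.1493]
top old_orange 0.59 [336.128 143.92 ] [ 0.6557 -0.0226  0.014 ]
top old_orange 0.53 [341.504 147.92 ] [ 0.6456 -0.0368  0.014 ]
top flap_orange_handle 0.68 [422.72 121.52] [ 0.6702 -0.2067  0.19  ]
scene old_orange 0.67 [323.52 276.52] [ 0.6568 -0.0374  0.014 ]
scene spare_orange_center 0.54 [320.192 252.68 ] [ 0.6553 -0.0478  0.1524]
scene flap_orange_handle 0.63 [259.584 283.12 ] [ 0.6715 -0.2015  0.19  ]
wrist old_orange 0.52 [322.688 230.8  ] [ 0.6624 -0.0806  0.014 ]
wrist spare_orange_center 0.64 [316.096 247.52 ] [ 0.6515 -0.0393  0.1524]
old_orange 0.77 4042 ((653.74853515625, -38.44251251220703), (90.39379119873047, 54.6003532409668), 84.1815414428711)
spare_orange 0.74 3342 ((655.3433837890625, -52.702423095703125), (14.666589736938477, 117.04579162597656), 8.343295097351074)
```

View pics/v6.png

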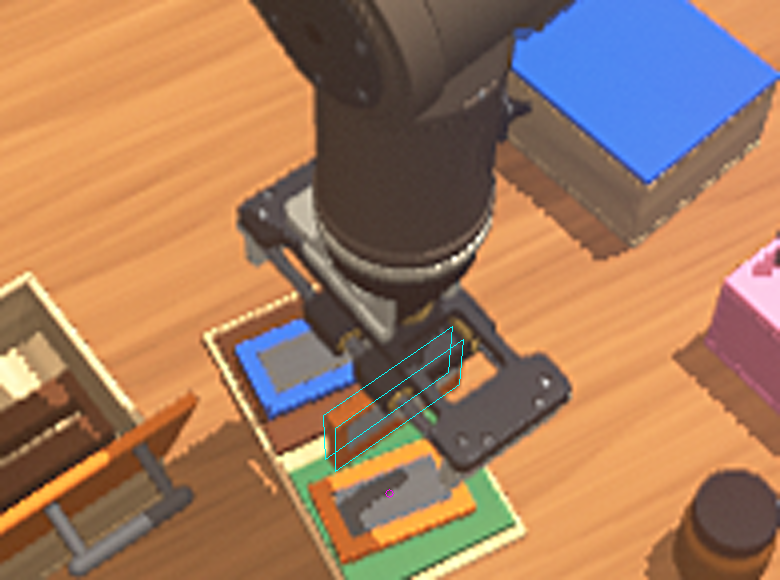

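The view shows the orange spare held upright over the orange plate on the glass. Its outline fits the predicted one to within a couple of mm, the gap is about 10 cm, and the flap stands open.

```bash
python3 -c "
from cell import arm
s=arm.observe();print(s['clock'],abs(s['dq']).max());print(arm.sign_off())"
```

```text
21.45 0.001698266007385472
the job is handed in; nothing more can be done
None
```

I handed the job in at 21.45 s: the orange flap stands open at about 1.9 rad and the arm holds the orange spare upright over the middle of the worn orange plate, to within a few mm and about 10 cm above it; sign-off returned no verdict.

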